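Jack up the front of a dry-block heater for a change of feet

TASK

The dry-block heater is to get new front feet: first slide its clear cover fully shut over the tubes, so that none falls out when it tilts. Then set the little red jack flat on the bench with its saddle squarely under the yellow lift point at the heater's front edge, without shoving the heater or the other things on the bench about. Last, pump the jack's handle all the way down so that both front feet come clear of the bench, and finish while still holding the handle down, touching nothing of the heater: it sinks as soon as the handle is let go.

Things in the scene. Friction and masses are not known exactly. Their poses are not given: they have to be found in the camera images.
- heater: white dry-block heater, 180 (x) x 170 (y) mm, 3 kg, loose on four feet; housing 34 to 108 mm above the bench. Origin: centre of its footprint at bench level; its -x points out of its front (dark panel, dial, yellow arrow), z up. Front feet 70 mm ahead, 66 mm to either side; free between them (108 mm). It tilts about its rear feet when jacked up
- cover (a joint): travel of the heater's clear sliding cover (72x128x5 mm, on top between low rails), in m: 0 = fully shut over the tubes (hard stop), up to 0.058 = open, toward the heater's back (heater +x); stays where it is left; about 1.5 N moves it
- cover_grip (a point): centre of the black grip block on the cover: 14 mm thick along the heater's x, 56 mm long along its y, 20 mm tall (top 10 mm above this point, cover plate 9 mm below). Moves with the cover; moving it along the heater's -x shuts the cover
- lift_point (a point): the marked lift point: centre of the underside of a round yellow boss, 16 mm across, sticking 6 mm down from the heater's underside; 28 mm above the bench, 18 mm behind the front face, mid-width, right below the yellow arrow on the front face (a yellow mark on the top edge too). Rises with the heater
- foot_left (a point): underside of the heater's left front rubber foot (at heater x -70, y +66 mm); z is 0 on the bench; feet are 24 mm across
- foot_right (a point): underside of the right front rubber foot (at heater x -70, y -66 mm)
- jack: red low lever jack, loose, 1 kg, 260 mm long. Origin: bench level below its grip cheeks; +x points to the saddle end, z up. Base x -114 to +110 mm, 46 mm wide (rear foot 84 mm wide). Ahead of x = +63 mm only the saddle is over 20 mm tall, so that end goes under the heater between its feet, pushed in along the heater's +x; slides on the bench
- jack_grip (a point): the place to hold the jack: middle between its two red side cheeks, 34 mm above the bench (cheeks 53 mm wide over their outsides along the jack's y, 66 mm long, tops 48 mm above the bench)
- saddle (a point): centre of the floor of the jack's round saddle cup, 89 mm ahead (+x) of the jack's origin; cup 43 mm across, 37 mm inside its 3.5 mm rim. Lowered: floor 19 mm, rim 22.5 mm above the bench. Stays level, rises about 24 mm with the handle right down
- jack_handle (a joint): angle of the jack's handle in rad: 0 = up (its rest), 0.56 = right down on its stop; axis along the jack's y, 20 mm behind its origin, 36 mm above the bench. Pressing down lifts the saddle; spring and load raise it again when let go. At the cross bar about 2 N unloaded, 6 to 11 N under the heater
- handle_bar (a point): centre of the round black cross bar at the handle's end: 18 mm thick, 72 mm long along the jack's y, 120 mm from the handle's axis, away from the saddle. Up: 119 mm behind the jack's origin, 104 mm above the bench; right down: 140 mm behind, 41 mm above the bench
- screwdriver: small cross screwdriver with a yellow handle, 164x21x20 mm, lying on the bench; leave alone. Origin: centre of its underside
- new_foot_a: new black rubber foot for the heater, 26 mm across, 17 mm tall, standing on the bench; leave alone. Origin: centre of its underside
- new_foot_b: second new black rubber foot, as new_foot_a; leave alone. Origin: centre of its underside
- bottle_buffer: 250 ml bottle with blue cap, 64 mm across, 159 mm tall; leave alone. Origin: centre of its underside
- note_pad: block of violet sticky notes, 46x73x14 mm; leave alone. Origin: centre of its underside
- marker: black felt marker, 138x12x12 mm; leave alone. Origin: centre of its underside

How it is judged:
On the way, in this order (a step that is already met when the one before it is completed fails the run):
1. the cover is fully shut while the heater still stands on all its feet (value of joint cover below 0.003 m and height (world z) of each of foot_left, foot_right below 0.004 m), for 0.2 s.
2. the jack stands flat on the bench, handle up, with its saddle under the lift point (horizontal distance between saddle and lift_point below 0.009 m and height (world z) of jack below 0.003 m and angle between jack's own z axis and vertical below 0.03 rad and value of joint jack_handle below 0.08 rad and height (world z) of each of foot_left, foot_right below 0.004 m), for 0.3 s.
At the end, for the whole second after the job is handed in: Both front feet over 8 mm off the bench, heater at rest, carried in front by the jack alone (over 4 N), lift point within 12 mm of the saddle centre; robot holding the handle down (joint over 0.48 rad) and not touching the heater; cover shut within 4 mm; jack flat on the bench (height (world z) of each of foot_left, foot_right above 0.008 m and value of joint jack_handle above 0.48 rad and value of joint cover below 0.004 m and contact force between jack and heater above 4 N and horizontal distance between saddle and lift_point below 0.012 m and contact force between any of the fingers, the arm and jack above 1.5 N and contact force between each of the fingers, the arm and heater below 0.3 N and height (world z) of jack below 0.004 m and angle between jack's own z axis and vertical below 0.05 rad and linear speed of heater below 0.01 m/s); the arm keeps its last pose, push and grip.
It fails at once if the heater's front is lifted while its cover is open (value of joint cover above 0.006 m and height (world z) of any of foot_left, foot_right above 0.006 m).
It fails at once if the heater is shoved more than 4 cm (distance of heater from where it was at the start of the episode above 0.04 m).
It fails at once if another thing on the bench is moved by more than 3 cm (distance of any of screwdriver, new_foot_a, new_foot_b, bottle_buffer, note_pad, marker from where it was at the start of the episode above 0.03 m).
It also fails if it takes over 67 s, if anything falls off the work surface, if the arm or the gripper's body presses on something with over 40 N, if the wrist force passes 120 N, or if a joint passes its speed limit or range.

ROBOT

A 6-joint arm with a two-finger parallel gripper is mounted at the origin on the work surface; the furniture and walls round the work are solid. World frame = base frame: x ahead of the robot, y to its left, z up, the work surface at z = 0. Lengths are in m, angles in rad, forces in N, time in s.
With the tool pointing down it reaches from about 0.25 to 0.775 m from the base axis. Payload 4 kg.
Tool frame: the origin (TCP) lies midway between the tips of the shut fingers; the grasp point (between the pads) lies 19 mm behind it; z points along the fingers, y is the direction in which the jaws open and shut (so a half turn about z gives the same grasp; the last joint's range is limited). The gripper opens to 94 mm and grips with 3 to 60 N. Pads are 16 mm wide; open, the fingers measure 119 mm over their backs; the gripper's body (75 mm by 177 mm) begins 78 mm behind the grasp point.
Start: joints at [-1.359, 0.087, 1.371, -0, 1.684, -0.103], TCP at [0.17, -0.523, 0.206] pointing down, gripper open.
Joint ranges: [-3.1, 3.1], [-0.76, 2.03], [0.27, 2.55], [-1.08, 4.22], [0.17, 2.65], [-2.57, 2.57]. Speed limits (rad/s): [2.79, 2.79, 3.14, 3.14, 3.14, 3.14].

INTERFACE

Orientations are given as a unit quaternion [w, x, y, z].
In Python, from rig import telemetry, eyes, job_done, spotter gives the robot as it stands.
- The arm moves only by the shell command python3 -m handwheel 'ROWS' [OPENING]. ROWS is text: rows parted by semicolons, each of 6 numbers parted by spaces: the shift along the tool's x, y, z normalised to -1 to 1, where 1 is 120 mm, then the turn, a rotation vector about the tool's x, y, z normalised to -1 to 1, where 1 is pi rad. In form: tx ty tz wx wy wz; .... A call has 1 to 8 rows; each row is the pose to reach, as a shift and turn from the pose commanded when the call began, along the tool's axes at that moment, turning the shorter way round; what a row does not reach only later rows make up. A row lasts 1/8 s, in which the tool goes at most 62.5 mm and 10.7 degrees, less where a joint would pass 70% of its speed; a pose out of reach is approached as far as the arm can. A call with a number of a shift or a turn outside -1 to 1 is refused whole. A call with a gripper value outside its range is refused whole. OPENING is the finger opening in mm, from 0 to 94, set as the call begins (- or left out, the last holds). The fingers move at their own pace and stop on an object; the grip force is fixed at half the most. Time passes only in rows, so rows that repeat a pose let the fingers close. It gives the time, the measured TCP pose, the force and the opening at its end, in the units of the state.
- telemetry.get_obs(): the state, without advancing time (a new reading comes with each control period).
- eyes.camera(name): name is "scene" or "top"; returns the picture (420x560x3 uint8, blue, green, red); there is no depth.
- eyes.camera_model(name): a dict with "K" (3x3 intrinsics, pixels), "cam_to_world" (4x4, takes a point from camera to world coordinates). Camera axes: x right, y down, z forward; pixel columns grow to the right and rows downward; lengths in m; the calibration is good to about 2 mm. A picture is of the moment at which its call begins. camera_model takes no time and is no camera call.
- job_done(): hands the job in, once; it reports no verdict.
Trained networks look in the newest picture that a camera, given by its name, has taken for a name from the list of things; names that differ only in an ending like _2 or _b are one class to them, and where a whole thing is asked for, a point or a joint stands for the part that bears it (a point fixed in the world has none). Each returns a list of dicts, best first, with "conf" (0 to 1); they miss things now and then, are a little off and sometimes report something else, mostly with a low value. They report only what shows in the picture. A call takes as long as a camera call.
- spotter.look_for(name, camera): "location" ([column, row] in pixels, amid what is visible of it).
- spotter.spot_point(name, camera): "location" ([column, row] in pixels: a listed point, or the origin of a listed thing).
The state is a dict: "t": time; "joints": joint angles; "joint_vel": joint speeds; "effort": joint torques, N m; "tool_pos": TCP position; "ee_rot": TCP orientation; "force": force on the tool from outside, world axes, zero at the start; "torque": the same for the moment, N m; "width": opening from 0.0 (shut) to 1.0 (fully open).
Only numpy, scipy, OpenCV 4.12 (cv2) and the standard library are available. Lean on these libraries where they do the work, as an engineer would, in place of code of your own. Each camera call takes 0.05 s, during which the arm holds its last target. There are 200 camera calls.

## Working session

There is one attempt and no reset: what is moved stays moved. The work goes in short steps, Python scripts to look and compute and a shell command to move; the robot and the scene stay as the last step left them, time stands still between calls to the robot, and variables do not carry over. Pictures are saved under pics/ and viewed, about 8 in all and at most 12, crops included, and the job is handed in when it is done.

```bash
ls; mkdir -p pics; cat > h.py <<'E'
import numpy as np, cv2
from rig import telemetry, eyes, job_done, spotter
from scipy.spatial.transform import Rotation as R
def ray(cam,px):
    m=eyes.camera_model(cam); K=np.array(m["K"]); T=np.array(m["cam_to_world"])
    d=T[:3,:3]@np.linalg.inv(K)@[px[0],px[1],1]; return T[:3,3],d
def at_z(cam,px,z):
    o,d=ray(cam,px); return o+d*(z-o[2])/d[2]
def proj(cam,p):
    m=eyes.camera_model(cam); K=np.array(m["K"]); T=np.linalg.inv(np.array(m["cam_to_world"]))
    q=K@(T[:3,:3]@np.array(p)+T[:3,3]); return q[:2]/q[2]
def snap(cam,name):
    im=eyes.camera(cam); cv2.imwrite(f"pics/{name}.png",im); return im
def tool():
    o=telemetry.get_obs(); w,x,y,z=o["ee_rot"]; return np.array(o["tool_pos"]),R.from_quat([x,y,z,w]),o
def rel(p,yaw=None):
    "rows numbers to reach TCP p, tool down, jaws (tool y) along world angle yaw"
    t,r,o=tool(); s=r.inv().apply(np.array(p)-t)/0.12
    w=np.zeros(3)
    if yaw is not None:
        best=None
        for k in (0,np.pi):
            y=np.array([np.cos(yaw+k),np.sin(yaw+k),0]); z=np.array([0,0,-1.]); x=np.cross(y,z)
            v=(r.inv()*R.from_matrix(np.c_[x,y,z])).as_rotvec()
            if best is None or np.linalg.norm(v)<np.linalg.norm(best): best=v
        w=best/np.pi
    print("shift",np.round(s,3),"turn",np.round(w,4))
E
cat > a.py <<'E'
from h import *
a=snap("scene","s0"); b=snap("top","t0")
cv2.imwrite("pics/both.png",cv2.resize(np.vstack([a,b]),None,fx=.7,fy=.7))
Z=dict(cover_grip=.125,lift_point=.028,jack=0,jack_grip=.034,saddle=.019,handle_bar=.104,heater=0,foot_left=0,foot_right=0,screwdriver=0,new_foot_a=0,bottle_buffer=0,note_pad=0,marker=0)
for n,z in Z.items():
    for c in("scene","top"):
        for d in spotter.spot_point(n,c)[:2]:
            print(n,c,round(d["conf"],2),np.round(d["location"],0),np.round(at_z(c,d["location"],z),3)[:2])
t,r,o=tool();print(t,r.as_matrix().round(2),o["t"])
E
python3 a.py
```

```text
pics
cover_grip scene 0.81 [352. 211.] [ 0.567 -0.4  ]
cover_grip top 0.97 [355. 199.] [ 0.549 -0.408]
jack scene 0.62 [252. 211.] [ 0.578 -0.066]
jack top 0.65 [210. 202.] [ 0.569 -0.055]
jack_grip scene 0.82 [250. 202.] [ 0.566 -0.071]
jack_grip scene 0.15 [250. 252.] [ 0.382 -0.257]
jack_grip top 0.93 [217. 198.] [ 0.573 -0.078]
saddle scene 0.52 [350. 260.] [ 0.537 -0.427]
saddle scene 0.41 [277. 216.] [ 0.576 -0.162]
saddle top 0.51 [252. 198.] [ 0.574 -0.165]
saddle top 0.35 [284. 262.] [ 0.411 -0.244]
handle_bar scene 0.56 [225. 170.] [0.559 0.026]
handle_bar top 0.6 [162. 198.] [0.56  0.045]
handle_bar top 0.29 [326. 147.] [ 0.681 -0.346]
heater scene 0.75 [348. 262.] [ 0.55  -0.414]
heater top 0.95 [348. 205.] [ 0.556 -0.409]
heater top 0.3 [395. 284.] [ 0.355 -0.519]
foot_left scene 0.45 [309. 254.] [ 0.513 -0.326]
foot_right scene 0.69 [306. 253.] [ 0.512 -0.319]
foot_right scene 0.33 [248. 253.] [ 0.414 -0.216]
foot_right top 0.49 [272. 263.] [ 0.411 -0.212]
screwdriver scene 0.81 [282. 280.] [ 0.388 -0.351]
screwdriver top 0.83 [323. 269.] [ 0.394 -0.34 ]
screwdriver top 0.55 [161. 198.] [0.58  0.069]
new_foot_a scene 0.51 [257. 260.] [ 0.405 -0.254]
new_foot_a scene 0.48 [249. 252.] [ 0.419 -0.215]
new_foot_a top 0.42 [273. 261.] [ 0.416 -0.216]
new_foot_a top 0.41 [288. 261.] [ 0.414 -0.254]
bottle_buffer scene 0.57 [334. 324.] [ 0.352 -0.517]
bottle_buffer scene 0.54 [258. 256.] [ 0.419 -0.244]
bottle_buffer top 0.86 [395. 284.] [ 0.354 -0.519]
note_pad scene 0.64 [254. 213.] [ 0.571 -0.08 ]
note_pad top 0.67 [183. 151.] [0.704 0.016]
note_pad top 0.19 [351. 197.] [ 0.576 -0.416]
marker top 0.64 [328. 148.] [ 0.706 -0.362]
marker top 0.47 [182. 150.] [0.707 0.019]
[ 0.17027652 -0.52299103  0.20549073] [[ 0.95  0.31  0.  ]
 [ 0.31 -0.95 -0.  ]
 [-0.    0.   -1.  ]] 1.5
```

View pics/s0.png

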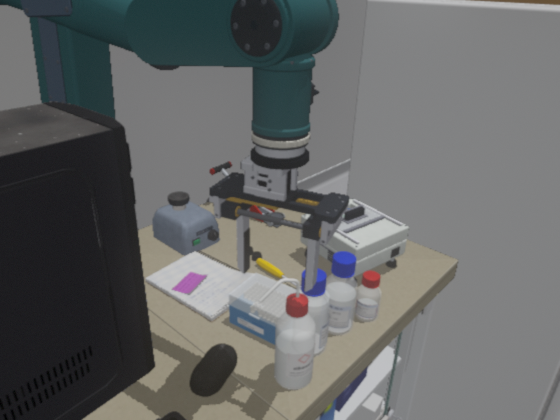

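View pics/t0.png

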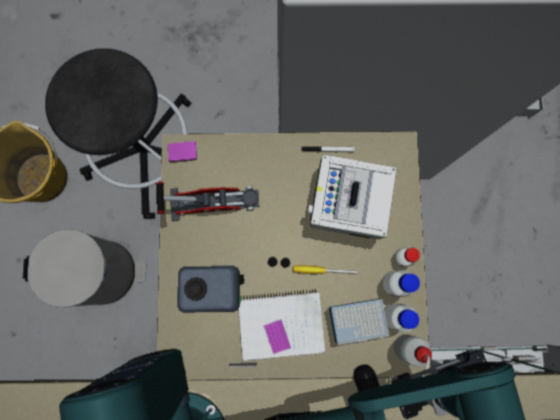

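The scene shot has the arm partly over the jack. In the top shot the jack is at about (160–258, 200) with the saddle toward the heater. The heater is at about (352, 196), its front with the yellow mark at left (320, 188), and the cover grip at (354, 194). The reported positions look consistent, so I'll zoom in for the orientations.

```bash
python3 - <<'E'
from h import *
im=cv2.imread("pics/t0.png")[130:250,150:410]
cv2.imwrite("pics/c0.png",cv2.resize(im,None,fx=3,fy=3,interpolation=cv2.INTER_CUBIC))
m=eyes.camera_model("top");print(np.array(m["cam_to_world"]).round(3),m["K"][0][0])
E
```

```text
[[-0.013 -0.987  0.161  0.337]
 [-1.     0.011 -0.011 -0.224]
 [ 0.009 -0.161 -0.987  1.316]
 [ 0.     0.     0.     1.   ]] 522.4452378548007
```

View pics/c0.png

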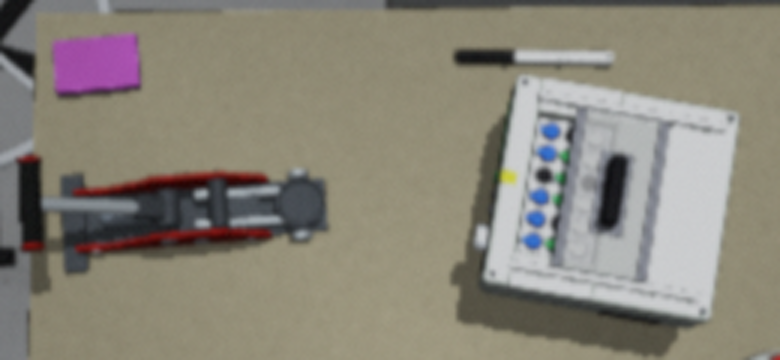

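The crop shows the heater's top corners at (518,76), (738,112), (710,322) and (484,285), with the yellow mark at (508,177). The grip is at (613,192), the saddle at (303,205) and the handle bar at (31,203).

```bash
python3 - <<'E'
from h import *
f=lambda p,z: at_z("top",(150+(p[0]+.5)/3-.5,130+(p[1]+.5)/3-.5),z)[:2]
C=[f(p,.108) for p in[(518,76),(738,112),(710,322),(484,285)]]
c=np.mean(C,0); print(np.round(C,3)); print([np.linalg.norm(C[i]-C[(i+1)%4]).round(3) for i in range(4)])
ax=(C[1]-C[0]+C[2]-C[3]); ay=(C[0]-C[3]+C[1]-C[2])
y1=np.degrees(np.arctan2(*ax[::-1]));y2=np.degrees(np.arctan2(*ay[::-1]))-90
print("heater",c,"yaw",y1,y2)
yw=np.radians((y1+y2)/2);u=np.array([np.cos(yw),np.sin(yw)]);v=np.array([-u[1],u[0]])
print("lift",c-.072*u,"mark",f((508,177),.108),"front mid",c-.09*u)
g=f((613,192),.131);print("grip",g,"in heater",(g-c)@u,(g-c)@v)
s=f((303,205),.0225);b=f((31,203),.108);d=s-b;print("saddle",s,"bar",b,np.linalg.norm(d),"yaw",np.degrees(np.arctan2(d[1],d[0])))
print("grip cheeks", s-.089*d/np.linalg.norm(d))
print("u",u,"v",v)
E
```

```text
[[ 0.66  -0.336]
 [ 0.628 -0.51 ]
 [ 0.462 -0.48 ]
 [ 0.493 -0.305]]
[np.float64(0.177), np.float64(0.169), np.float64(0.177), np.float64(0.17)]
heater [ 0.56062636 -0.40793082] yaw -100.12838591401922 -100.28055211115313
lift [ 0.57338199 -0.33706973] mark [ 0.57801026 -0.32621397] front mid [ 0.5765709  -0.31935446]
grip [ 0.56072445 -0.4049433 ] in heater -0.0029576393898643845 -0.000432733029584684
saddle [ 0.57310264 -0.16086553] bar [0.56149548 0.04754307] 0.20873157415019852 yaw -86.81224698260283
grip cheeks [ 0.56815352 -0.07200324]
u [-0.17716151 -0.98418179] v [ 0.98418179 -0.17716151]
```

```bash
python3 -m handwheel '0.5 0.05 0 0 0 0; 1 0.1 0 0 0 0; 1 0.1 0 0 0 0' 0 && python3 -m handwheel '0.5 0.05 0 0 0 0; 1 0.1 0 0 0 0; 1 0.1 0 0 0 0' && python3 - <<'E'
from h import *
rel([.5545,-.439,.206],np.radians(-10.2)); print(tool()[2]["joints"],tool()[2]["force"])
E
```

```text
t: 1.88
tool_pos: [0.2916, -0.4959, 0.2052]
ee_rot: [-0.0, 0.987, 0.16, 0.0]
force: [-1.0, 0.2, 0.2]
width: 0.715
t: 2.25
tool_pos: [0.4084, -0.4704, 0.2047]
ee_rot: [-0.001, 0.987, 0.159, 0.0]
force: [-0.2, 0.5, -0.2]
width: 0.4
shift [ 1.238  0.134 -0.011] turn [-3.000e-04 -2.000e-04 -3.417e-01]
[-9.47098043e-01  2.51610271e-01  1.18348149e+00  4.56237879e-04
  1.70739531e+00  3.04410031e-01] [-0.18758621  0.47377623 -0.22534417]
```

```bash
python3 -m handwheel '0.5 0.05 0 0 0 -0.057; 1 0.13 0 0 0 -0.114; 1 0.13 0 0 0 -0.171; 1 0.13 0 0 0 -0.228; 1 0.13 0 0 0 -0.285; 1 0.13 0 0 0 -0.342; 1 0.13 0 0 0 -0.342' && python3 - <<'E'
from h import *
rel([.5545,-.439,.15],np.radians(-10.2)); rel([.5545,-.439,.122],np.radians(-10.2));print(tool()[2]["joints"],tool()[2]["force"],tool()[1].as_matrix().round(2))
E
```

```text
t: 3.12
tool_pos: [0.5232, -0.4505, 0.2056]
ee_rot: [-0.0, 0.77, 0.638, -0.0]
force: [0.9, 0.5, 0.0]
width: 0.0
shift [0.143 0.239 0.463] turn [-0.0002  0.0002 -0.0024]
shift [0.143 0.239 0.697] turn [-0.0002  0.0002 -0.0024]
[-7.92504931e-01  4.08542428e-01  9.79884071e-01 -8.95618313e-04
  1.75329058e+00 -6.06950086e-01] [0.87302863 0.47644011 0.00415636] [[ 0.18  0.98 -0.  ]
 [ 0.98 -0.18 -0.  ]
 [-0.   -0.   -1.  ]]
```

```bash
python3 -m handwheel '0.14 0.24 0.3 0 0 -0.002; 0.14 0.24 0.6 0 0 -0.002; 0.14 0.24 0.69 0 0 -0.002; 0.14 0.24 0.69 0 0 -0.002' && python3 -m handwheel '0.1 0 0 0 0 0; 0.2 0 0 0 0 0; 0.2 0 0 0 0 0' && python3 - <<'E'
from h import *
im=snap("top","t1")
cv2.imwrite("pics/c1.png",cv2.resize(im[130:250,280:410],None,fx=4,fy=4))
a=snap("scene","s1");print(spotter.spot_point("cover_grip","scene")[:1])
cv2.imwrite("pics/c1.png",np.hstack([cv2.resize(im[140:250,290:410],(480,440)),cv2.resize(a[180:290,290:370],(320,440))]))
E
```

```text
t: 3.62
tool_pos: [0.5553, -0.4383, 0.1223]
ee_rot: [-0.001, 0.767, 0.642, -0.0]
force: [-0.2, -0.3, 0.1]
width: 0.009
t: 4.0
tool_pos: [0.5613, -0.4132, 0.1245]
ee_rot: [0.001, 0.766, 0.643, 0.0]
force: [-0.9, 0.3, 0.3]
width: 0.005
[{'location': [349.7, 209.5], 'conf': 0.67}]
```

View pics/c1.png

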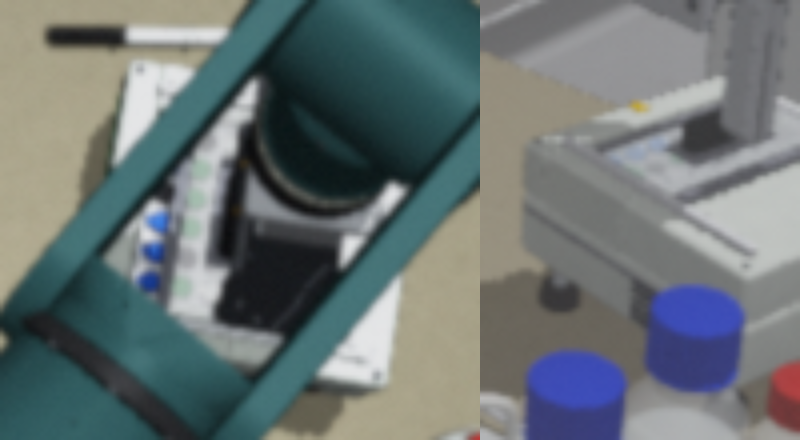

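The finger is down on the cover just behind the black grip, so I can push.

```bash
python3 -m handwheel '0.1 0 0 0 0 0; 0.2 0 0 0 0 0; 0.2 0 0 0 0 0' && python3 -m handwheel '0.06 0 0 0 0 0; 0.12 0 0 0 0 0; 0.12 0 0 0 0 0'
```

```text
t: 4.53
tool_pos: [0.5648, -0.3904, 0.1229]
ee_rot: [0.001, 0.766, 0.643, -0.001]
force: [0.0, -3.2, -0.8]
width: 0.008
t: 4.9
tool_pos: [0.5662, -0.3829, 0.1254]
ee_rot: [0.006, 0.767, 0.641, -0.004]
force: [-2.8, -14.9, 1.8]
width: 0.002
```

```bash
python3 -m handwheel '-0.1 0 0 0 0 0; -0.15 0 -0.5 0 0 0; -0.15 0 -0.9 0 0 0' && python3 - <<'E'
from h import *
im=snap("top","t2");print(spotter.spot_point("cover_grip","top")[:1])
a=snap("scene","s2")
cv2.imwrite("pics/c2.png",np.hstack([cv2.resize(im[140:250,290:410],(480,440)),cv2.resize(a[180:290,290:370],(320,440))]))
E
```

```text
t: 5.28
tool_pos: [0.5636, -0.3935, 0.2314]
ee_rot: [-0.001, 0.766, 0.642, 0.001]
force: [0.6, -1.0, -0.3]
width: 0.007
[{'location': [339.0, 195.1], 'conf': 0.62}]
```

View pics/c2.png

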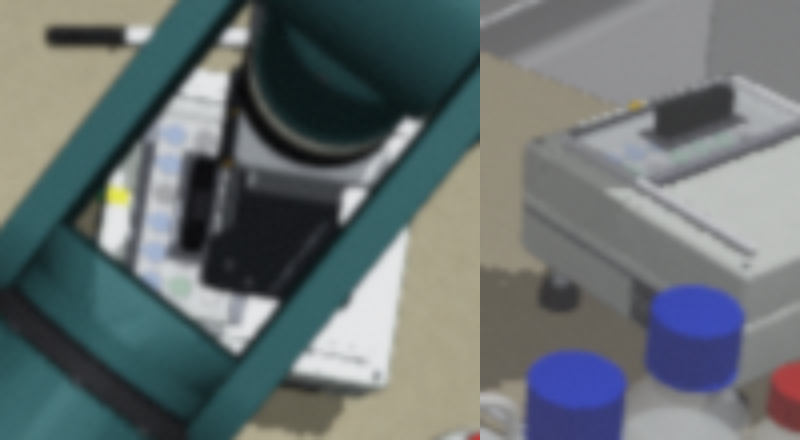

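The cover now covers all the tubes up to the front rail end, and the push stopped hard at 15 N. I'll move over the jack next.

```bash
python3 -m handwheel '0.5 0 0 0 0 0; 1 0 0 0 0 0; 1 0 0 0 0 0' 94 && python3 -m handwheel '0.5 0 0 0 0 0; 1 0 0 0 0 0; 1 0 0 0 0 0' && python3 - <<'E'
from h import *
im=snap("top","t3")
for n,z in dict(cover_grip=.125,jack_grip=.034,lift_point=.028,heater=0).items():
    d=spotter.spot_point(n,"top")[:1]; print(n,d, d and at_z("top",d[0]["location"],z))
rel([.568,-.072,.10],np.radians(3.2))
cv2.imwrite("pics/c3.png",cv2.resize(im[140:250,220:410],None,fx=4,fy=4,interpolation=cv2.INTER_CUBIC))
E
```

```text
t: 5.8
tool_pos: [0.5852, -0.2707, 0.229]
ee_rot: [-0.002, 0.764, 0.645, 0.0]
force: [0.0, 0.5, -0.2]
width: 0.287
t: 6.18
tool_pos: [0.6058, -0.1541, 0.2292]
ee_rot: [-0.002, 0.765, 0.645, -0.0]
force: [0.8, -0.8, 0.1]
width: 0.608
cover_grip [{'location': [336.7, 192.3], 'conf': 0.85}] [ 0.5655467  -0.36572112  0.125     ]
jack_grip [{'location': [217.3, 199.8], 'conf': 0.64}] [ 0.56739457 -0.07836592  0.034     ]
lift_point [{'location': [327.0, 148.4], 'conf': 0.68}] [ 0.6983009  -0.35595365  0.028     ]
heater [{'location': [348.6, 200.4], 'conf': 0.98}] [ 0.56810039 -0.41048109  0.        ]
shift [ 0.663 -0.433  1.082] turn [-0.0005  0.     -0.0743]
```

View pics/c3.png

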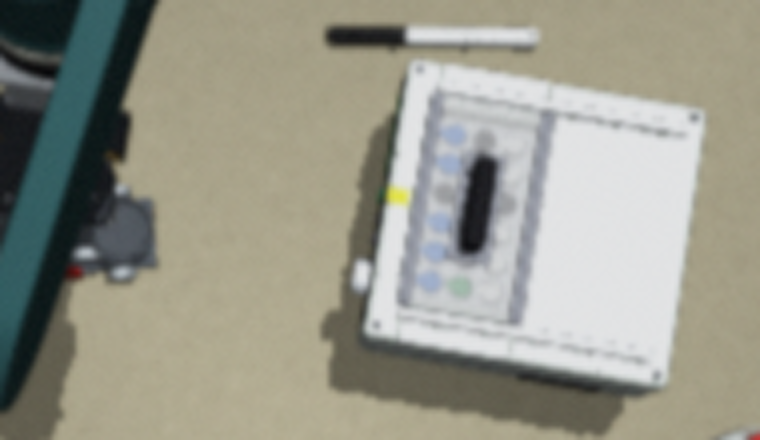

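```bash
cat > m.py <<'E'
from h import *
def heater(P,x0,y0,k):
    f=lambda p,z: at_z("top",(x0+(p[0]+.5)/k-.5,y0+(p[1]+.5)/k-.5),z)[:2]
    C=[f(p,.108) for p in P]; c=np.mean(C,0); ax=C[1]-C[0]+C[2]-C[3]; ay=C[0]-C[3]+C[1]-C[2]
    y1=np.arctan2(*ax[::-1]); y2=np.arctan2(*ay[::-1])-np.pi/2; yw=(y1+y2)/2
    u=np.array([np.cos(yw),np.sin(yw)]); print("heater",c,np.degrees([y1,y2]),"lift",c-.072*u); return f,c,u
E
python3 - <<'E'
from m import *
f,c,u=heater([(413,63),(703,109),(665,386),(367,334)],220,140,4)
g=f((478,203),.131);print("grip x",(g-c)@u,"mark",f((397,195),.108)-(c-.085*u))
E
python3 -m handwheel '0.33 -0.2 0.2 0 0 -0.04; 0.66 -0.43 0.6 0 0 -0.074; 0.66 -0.43 1 0 0 -0.074; 0.66 -0.43 1 0 0 -0.074'; python3 -c "
from h import *
rel([.568,-.072,.015],np.radians(3.2))"
```

```text
heater [ 0.56188861 -0.40807286] [-100.29013187 -100.5765798 ] lift [ 0.57492721 -0.3372633 ]
grip x -0.037960035907371535 mark [ 0.00143336 -0.0014579 ]
t: 6.92
tool_pos: [0.5647, -0.0709, 0.1053]
ee_rot: [-0.005, 0.687, 0.727, -0.003]
force: [0.2, 0.1, -0.2]
width: 0.998
shift [-0.013  0.035  0.752] turn [-0.0036 -0.0009  0.0001]
```

```bash
python3 -m handwheel '-0.01 0.03 0.4 -0.003 0 0; -0.01 0.03 0.75 -0.003 0 0; -0.01 0.03 0.75 -0.003 0 0' && python3 -m handwheel '0 0 0 0 0 0; 0 0 0 0 0 0; 0 0 0 0 0 0; 0 0 0 0 0 0; 0 0 0 0 0 0; 0 0 0 0 0 0' 20;  python3 - <<'E'
from h import *
im=snap("top","t4");a=snap("scene","s4")
for n,z in dict(saddle=.019,handle_bar=.104).items():
  for c in("scene","top"):
    for d in spotter.spot_point(n,c)[:2]: print(n,c,d, at_z(c,d["location"],z))
t,r,o=tool();print(t,r.as_matrix().round(3),o["width"]*94)
cv2.imwrite("pics/c4.png",np.hstack([cv2.resize(im[140:250,150:280],(520,440)),cv2.resize(a[150:260,210:280],(280,440))]))
E
```

```text
t: 7.3
tool_pos: [0.5713, -0.073, 0.0193]
ee_rot: [0.001, 0.687, 0.726, 0.002]
force: [0.0, -0.9, 0.6]
width: 1.002
t: 8.05
tool_pos: [0.5692, -0.0722, 0.0213]
ee_rot: [0.001, 0.686, 0.727, 0.0]
force: [-8.5, -1.8, 8.2]
width: 0.565
saddle scene {'location': [278.8, 215.8], 'conf': 0.5} [ 0.58122617 -0.16551909  0.019     ]
saddle top {'location': [250.7, 199.2], 'conf': 0.73} [ 0.57066644 -0.16076804  0.019     ]
handle_bar scene {'location': [276.1, 218.0], 'conf': 0.71} [ 0.44834252 -0.2737427   0.104     ]
handle_bar scene {'location': [220.4, 170.4], 'conf': 0.59} [0.54756359 0.03046913 0.104     ]
handle_bar top {'location': [159.8, 195.6], 'conf': 0.71} [0.56639596 0.04901224 0.104     ]
[ 0.56925737 -0.07221146  0.02126744] [[-0.058  0.998  0.002]
 [ 0.998  0.058 -0.001]
 [-0.001  0.002 -1.   ]] 52.72154417313155
```

View pics/c4.png

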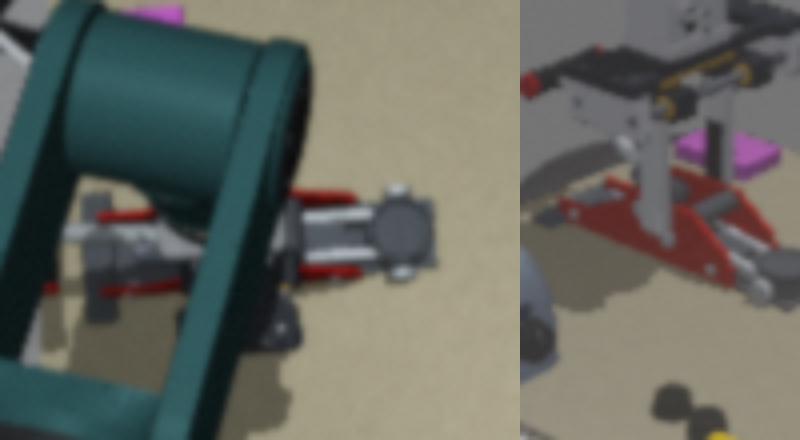

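The jack is held at 53 mm with its saddle at about (250, 199). I'll turn it and slide it to the pre-insertion pose.

```bash
python3 -m handwheel '-0.1 0.05 -0.03 0 0 0.02; -0.3 0.1 -0.03 0 0 0.04; -0.5 0.16 -0.03 0 0 0.06; -0.7 0.22 -0.03 0 0 0.076; -0.84 0.255 -0.03 0 0 0.076; -0.84 0.255 -0.03 0 0 0.076; -0.84 0.255 -0.03 0 0 0.076';  python3 - <<'E'
from h import *
im=snap("top","t5");a=snap("scene","s5")
for n,z in dict(saddle=.019).items():
  for c in("scene","top"):
    for d in spotter.spot_point(n,c)[:2]: print(n,c,d, at_z(c,d["location"],z))
t,r,o=tool();print(t,r.as_matrix().round(3),o["width"]*94,o["force"])
cv2.imwrite("pics/c5.png",np.hstack([cv2.resize(im[140:250,220:380],(640,440)),cv2.resize(a[190:300,270:310],(160,440))]))
E
```

```text
t: 9.22
tool_pos: [0.6084, -0.1702, 0.0242]
ee_rot: [0.002, 0.768, 0.64, 0.004]
force: [-1.2, -0.0, -9.1]
width: 0.56
saddle top {'location': [289.6, 192.0], 'conf': 0.58} [ 0.58803742 -0.25914639  0.019     ]
[ 0.60858489 -0.16981102  0.02460988] [[ 0.179  0.984  0.009]
 [ 0.984 -0.18   0.001]
 [ 0.002  0.009 -1.   ]] 53.02410405508974 [-0.57972749  0.61222339 -8.70875068]
```

View pics/c5.png

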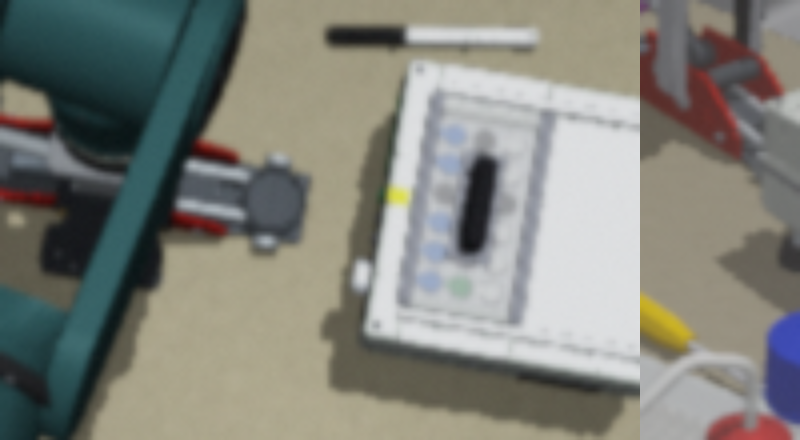

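```bash
python3 - <<'E'
from m import *
f=lambda p,z: at_z("top",(220+(p[0]+.5)/4-.5,140+(p[1]+.5)/4-.5),z)[:2]
s=f((277,199),.025); t,r,o=tool(); x=-r.as_matrix()[:2,0]
print("sad img",s,"kin",t[:2]+.089*x)
L=np.array([.5745,-.3372])
for q in(s,t[:2]+.089*x): print(r.inv().apply([*(L-q),0])/.12, (L-q))
E
```

```text
sad img [ 0.59362752 -0.25726144] kin [ 0.59260975 -0.25736527]
[-0.68394441 -0.03721845 -0.00199669] [-0.01912752 -0.07993856]
[-0.68157078 -0.02903048 -0.00191825] [-0.01810975 -0.07983473]
```

```bash
python3 -m handwheel '-0.1 -0.005 0.02 0 0 0; -0.25 -0.012 0.02 0 0 0; -0.4 -0.02 0.02 0 0 0; -0.55 -0.026 0.02 0 0 0; -0.683 -0.033 0.02 0 0 0; -0.683 -0.033 0.02 0 0 0; -0.683 -0.033 0.02 0 0 0';  python3 - <<'E'
from h import *
im=snap("top","t6");a=snap("scene","s6")
t,r,o=tool();x=-r.as_matrix()[:2,0];print(t,r.as_matrix().round(3),o["width"]*94,o["force"],"sad",t[:2]+.089*x)
cv2.imwrite("pics/c6.png",np.hstack([cv2.resize(im[140:250,220:380],(640,440)),cv2.resize(a[190:300,270:310],(160,440))]))
E
```

```text
t: 10.3
tool_pos: [0.5901, -0.2502, 0.0219]
ee_rot: [0.002, 0.768, 0.64, 0.004]
force: [-0.6, 0.2, -9.3]
width: 0.56
[ 0.59025645 -0.24980413  0.02187258] [[ 0.18   0.984  0.009]
 [ 0.984 -0.18   0.001]
 [ 0.003  0.009 -1.   ]] 52.540246476734765 [-1.27662674  0.517916   -8.9657755 ] sad [ 0.57425574 -0.33735364]
```

View pics/c6.png

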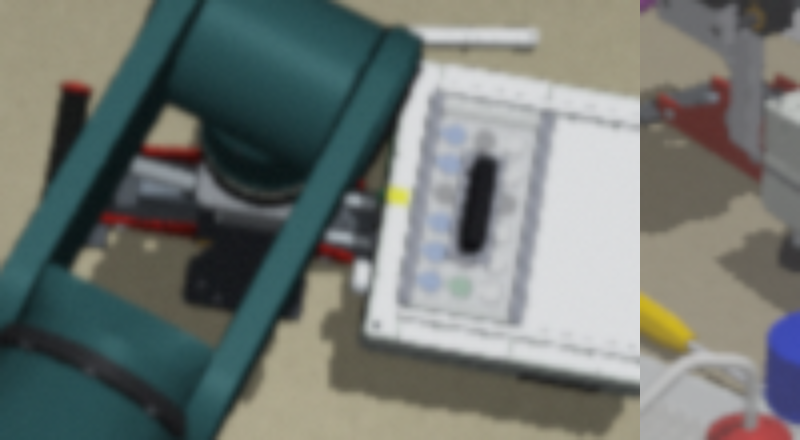

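The heater hasn't moved and the jack sits in line with the yellow mark, but it still hangs slightly in the grip. I'll lower it and release.

```bash
python3 -m handwheel '0 0 0.015 0 0 0; 0 0 0.025 0 0 0; 0 0 0.025 0 0 0' && python3 -m handwheel '0 0 0 0 0 0; 0 0 0 0 0 0; 0 0 0 0 0 0; 0 0 0 0 0 0' 85
```

```text
t: 10.78
tool_pos: [0.5905, -0.2499, 0.0215]
ee_rot: [0.003, 0.768, 0.64, 0.004]
force: [-3.5, 3.7, 4.2]
width: 0.565
t: 11.28
tool_pos: [0.5904, -0.2509, 0.0191]
ee_rot: [0.003, 0.768, 0.64, 0.004]
force: [0.0, -0.1, -0.1]
width: 0.899
```

```bash
python3 -m handwheel '0 0 -0.4 0 0 0; 0 0 -0.8 0 0 0; 0 0 -1 0 0 0; 0.3 0 -1 0 0 0; 0.7 0 -1 0 0 0; 1 0 -1 0 0 0; 1 0 -1 0 0 0' 0;  python3 - <<'E'
from h import *
im=snap("top","t7");a=snap("scene","s7")
for n,z in dict(handle_bar=.104,jack_grip=.034).items():
  for c in("scene","top"):
    for d in spotter.spot_point(n,c)[:2]: print(n,c,d, at_z(c,d["location"],z))
t,r,o=tool();print(t,o["width"]*94,o["force"])
rel([.6117,-.133,.125],np.radians(-10.4))
cv2.imwrite("pics/c7.png",np.hstack([cv2.resize(im[140:250,220:360],(560,440)),cv2.resize(a[170:280,230:290],(240,440))]))
E
```

```text
t: 12.15
tool_pos: [0.6111, -0.1303, 0.1393]
ee_rot: [0.003, 0.767, 0.642, 0.004]
force: [-1.2, -1.2, 0.1]
width: 0.195
handle_bar scene {'location': [280.7, 182.0], 'conf': 0.79} [ 0.60889389 -0.14442165  0.104     ]
handle_bar top {'location': [234.7, 175.1], 'conf': 0.54} [ 0.61387514 -0.12716098  0.104     ]
jack_grip scene {'location': [304.7, 219.0], 'conf': 0.75} [ 0.59465939 -0.2441366   0.034     ]
jack_grip top {'location': [286.9, 187.4], 'conf': 0.71} [ 0.59692904 -0.25216212  0.034     ]
[ 0.61045744 -0.13395595  0.13907987] 0.23594926926746945 [ 0.13175589  0.04446271 -0.66651398]
shift [0.01  0.008 0.117] turn [ 0.0029 -0.0006 -0.0006]
```

View pics/c7.png

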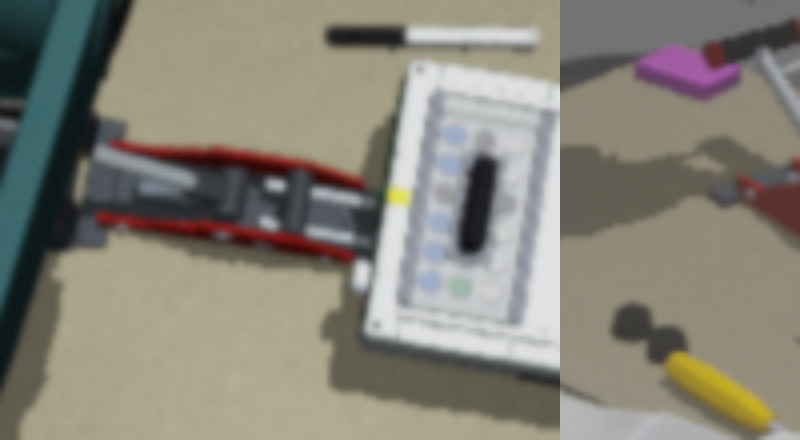

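```bash
python3 - <<'E'
from m import *
f=lambda p,z: at_z("top",(220+(p[0]+.5)/4-.5,140+(p[1]+.5)/4-.5),z)[:2]
f2,c,u=heater([(413,63),(703,109),(665,386),(367,334)],220,140,4)
a=f((104,181),.035);b=f((356,221),.035); d=(b-a)/np.linalg.norm(b-a); L=np.array([.5745,-.3372])
print(a,b,"dir",d,np.degrees(np.arctan2(d[1],d[0])),"lateral of lift",d[0]*(L-b)[1]-d[1]*(L-b)[0])
# rear foot: x=-114, corners
r=f((100,183),.01); print("rear foot",r)
t,rr,o=tool(); J=np.array([.5903,-.2503])
print("lateral via J", np.array([.5903,-.2503])+.089*u)
for x,z in((-.114,.01),(-.06,.035),(.05,.035)):
  p=J+x*u; print(x,(proj("top",[*p,z])-[220,140])*4)
E
```

```text
heater [ 0.56188861 -0.40807286] [-100.29013187 -100.5765798 ] lift [ 0.57492721 -0.3372633 ]
[ 0.60432557 -0.1489906 ] [ 0.57709287 -0.30609297] dir [-0.1707966  -0.98530631] -99.83413809276006 lateral of lift 0.0027582019638437314
rear foot [ 0.60827616 -0.14497852]
lateral via J [ 0.57418284 -0.33782849]
-0.114 [ 87.83004871 177.5153718 ]
-0.06 [170.20528084 183.71005975]
0.05 [343.76219612 213.08063102]
```

```bash
python3 -m handwheel '0.01 0 0.1 0 0 0; 0.01 0 0.2 0 0 0; 0.04 0 0.28 0 0 0; 0.09 0 0.37 0 0 0; 0.09 0 0.37 0 0 0'
```

```text
t: 13.08
tool_pos: [0.6126, -0.1209, 0.0936]
ee_rot: [0.002, 0.768, 0.641, 0.003]
force: [-1.8, 2.3, 2.7]
width: 0.0
```

```bash
python3 -m handwheel '0.03 0 0.09 0 0 0; 0.055 0 0.18 0 0 0; 0.07 0 0.25 0 0 0; 0.07 0 0.25 0 0 0' && python3 -m handwheel '0.01 0 0.06 0 0 0; 0.015 0 0.12 0 0 0; 0.015 0 0.12 0 0 0; 0.015 0 0.12 0 0 0'
```

```text
t: 13.58
tool_pos: [0.6157, -0.1119, 0.0661]
ee_rot: [0.003, 0.768, 0.64, 0.005]
force: [-0.8, 5.7, 8.9]
width: 0.006
t: 14.08
tool_pos: [0.6162, -0.1095, 0.0522]
ee_rot: [0.002, 0.768, 0.64, 0.006]
force: [-1.4, 6.8, 8.2]
width: 0.006
```

```bash
python3 -m handwheel '0.02 0 0.02 0 0 0; 0.03 0 0.04 0 0 0; 0.03 0 0.06 0 0 0; 0.03 0 0.06 0 0 0'; python3 - <<'E'
from h import *
im=snap("top","t8");a=snap("scene","s8")
for c in("scene","top"):
  for n in("handle_bar","cover_grip","foot_right"):
    print(n,c,spotter.spot_point(n,c)[:1])
t,r,o=tool();print(t,o["force"])
cv2.imwrite("pics/c8.png",np.hstack([cv2.resize(im[140:250,220:340],(360,330)),cv2.resize(a[180:290,270:420],(440,330))]))
E
```

```text
t: 14.58
tool_pos: [0.6166, -0.109, 0.0486]
ee_rot: [0.005, 0.768, 0.64, 0.004]
force: [-8.8, 3.0, 20.3]
width: 0.005
handle_bar scene []
cover_grip scene [{'location': [344.2, 203.4], 'conf': 0.6}]
foot_right scene [{'location': [305.5, 249.7], 'conf': 0.58}]
handle_bar top [{'location': [230.0, 179.7], 'conf': 0.67}]
cover_grip top [{'location': [345.5, 192.3], 'conf': 0.66}]
foot_right top []
[ 0.61657544 -0.10898532  0.04861886] [-7.72980494  1.46438569 20.50661553]
```

View pics/c8.png

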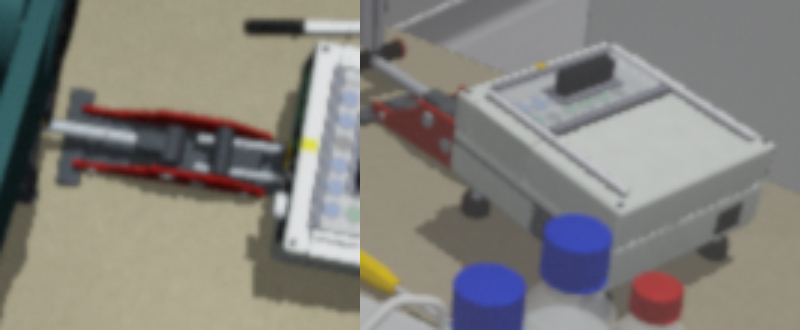

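```bash
python3 - <<'E'
from h import *
c=np.array([.5615,-.408]);yw=np.radians(-100.4);u=np.array([np.cos(yw),np.sin(yw)]);v=np.array([-u[1],u[0]])
p=c-.07*u-.066*v
for z in(0,.008,.016,.02):print(z,proj("scene",[*p,z]))
A=cv2.imread("pics/s7.png");B=cv2.imread("pics/s8.png")
def tm(x,y,w,h):
    r=cv2.matchTemplate(B[y-15:y+h+15,x-15:x+w+15],A[y:y+h,x:x+w],cv2.TM_CCOEFF_NORMED);_,m,_,l=cv2.minMaxLoc(r);return m,l[0]-15,l[1]-15
print("foot",tm(298,244,17,14),"front corner",tm(298,208,14,12),"grip",tm(338,200,24,14),"rear corner",tm(380,215,20,15))
mk=[*(c-.085*u),.108];print("expected mark shift for 16mm",proj("scene",[*mk[:2],.124])-proj("scene",mk))
t,r,o=tool();print(t,o["force"],o["t"])
E
```

```text
0 [308.36653839 254.85750996]
0.008 [308.55291728 252.05255518]
0.016 [308.74051925 249.22919343]
0.02 [308.83478265 247.81055323]
foot (0.821515679359436, 0, -4) front corner (0.7873281240463257, 2, -5) grip (0.9851266145706177, 3, -3) rear corner (0.937186062335968, 4, 1)
expected mark shift for 16mm [ 0.50016959 -5.95953124]
[ 0.61657544 -0.10898532  0.04861886] [-7.72980494  1.46438569 20.50661553] 14.975
```

```bash
python3 -m handwheel '0 0 0 0 0 0; 0 0 0 0 0 0; 0 0 0 0 0 0; 0 0 0 0 0 0' && python3 -c "
from rig import job_done
print(job_done())"
```

```text
t: 15.48
tool_pos: [0.6166, -0.109, 0.0486]
ee_rot: [0.005, 0.768, 0.64, 0.004]
force: [-9.3, 3.6, 20.4]
width: 0.007
the job is handed in; nothing more can be done
None
```

The job is handed in at about 15.5 s, with the heater's front lifted and the arm still holding the jack handle down. No verdict was reported.

- **Cover:** I pushed it shut until it hit the stop at about 15 N. The picture then showed it over all the tubes. I judged "fully shut" from that force and picture, not from a direct reading of the joint.
- **Jack placing:** I gripped it by the cheeks, lined it up with the heater and slid it in under the yellow lift point. Arm position put the saddle within about 1 mm. A rougher reading from the picture gave about 3 mm sideways. The heater had not moved.
- **Lift:** I pressed the cross bar down with shut fingers until it stopped. The fingertips ended at 49 mm, against an expected bar top of 50 mm, with a steady 20 N of push.

**Last checks:**
- The right front foot had risen about 4 pixels, or 11–12 mm. The left front foot was hidden from view, so I did not measure it.
- The jack had not shifted.
- The heater's top had moved back about 9 mm in the picture, which fits the tilt rather than a slide.
- About 9 N of sideways force stayed on the tool. It was stable, so I left it.

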